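# Unlock the spread gun and pump its plunger up to the cartridge

## Task

Make the spread gun ready to serve: turn the lock knob on top of its housing counter-clockwise past its click to its stop, then pump the trigger against the handle until the rod's plunger sits on the piston of the cartridge. Finish holding: keep the trigger squeezed, so that the plunger stays pressed on the piston, but gently, without pushing the piston into the cartridge. Move the rod with the trigger only, and leave everything else on the table where it stands.

Things in the scene. Friction and masses are not known exactly. Their poses are not given: they have to be found in the camera images.
- gun: Spread-dispensing gun, built like a caulking gun, lying on its side in a low steel rest screwed to the table. GUN FRAME used below (mm): origin on the table under the rod, z up, +y along the barrel to the nozzle, handle towards -x. Grey housing x -62..22, y -34..58, top z 64. White cartridge in a steel frame y 110..316, nozzle tip y 367, top z 73. Rest 4 mm thick under x -38..62.
- handle: Fixed black handle pointing to -x from the housing. Origin and axes are the gun frame's. It spans x -178..-60, y -34 (rear face) to -10 (front face), z 26..54; a butt flange at x -188..-176 spans y -38..-2. Under it is the bare table. It does not give way.
- trigger: Aluminium trigger blade before the handle: 8 mm thick, z 29..51, pointing to -x from its pin to x -156, a small forward lip beyond x -147. Origin on the pin (gun x -54, y 18, z 40). Released, its front face is at y 24 all along: blade and handle together measure 58 mm across y. Fully squeezed they measure 38 to 41 mm at x -129 between flat 19 mm pads, which meet the tilted blade at an edge.
- squeeze_point (a point): Fixed point at which to close a gripper from above on blade and handle together, along the gun's y: gun x -129, y -13, z 40 (the middle between handle rear face and fully squeezed blade, 75 mm from the trigger's pin). Only the blade moves; if it stops earlier, the middle lies further to +y by half the extra width. Axes of the gun frame.
- trigger_swing (a joint): Trigger angle (rad): 0 released, 0.27 fully squeezed; a spring returns it. Under 0.07 while locked. Pumping takes 9 to 11 N at the squeeze point. A full squeeze and full release (below 0.01) gain about 5 mm of rod (the first up to 12, now and then less); squeezes under 0.2 may gain nothing. Once the plunger meets the piston the trigger stops hard, at any angle of its stroke.
- lock_grip (a point): Grip point of the transport-lock knob, on its vertical axis, 92 mm above the table (gun x -22, y 32.5), on the housing's top. Black knob: round skirt 40 mm across, z 66..73, with a bar grip 40 mm long, 14 mm thick, z 73..98. At joint value 0 the bar lies along the gun's x, so fingers close on it along the gun's y. The point's axes turn with the knob.
- lock_turn (a joint): Lock knob angle (rad), growing counter-clockwise seen from above: 0 to 0.12 locked (start), 1.3 at its stop. A sprung detent must be overcome at 0.25 to 0.6 (up to 0.1 Nm); past 0.6 it helps the knob on to about 0.95. The trigger is free above 0.9.
- rod_slide (a joint): How far the rod has been driven forward through its brake (m). The trigger's pawl drives it, the brake holds it; but when the trigger is let go the brake springs back and takes the rod back by up to 1.5 mm, so the plunger presses only while the trigger is squeezed.
- rod: Toothed steel rod, 11 x 10 mm, along the gun's y at x 1, z 40, its hooked rear end at about y -260 at the start, and on its front end the aluminium plunger disc, 45 mm across and 6 mm thick. Origin on the rod inside the housing (y -20 at rod_slide 0).
- plunger_face (a point): Centre of the plunger disc's front face, 90 mm ahead (+y) of rod's origin. It touches when level with the piston's face along the gun's y.
- piston: Grey piston in the rear end of the cartridge, 48 mm across, its rear face 3 mm out of the cartridge. Origin at the centre of that face (gun x 0, y 107, z 40), at the start 14 to 38 mm ahead of the plunger's face.
- piston_travel (a joint): How far the piston has been pushed into the cartridge (m), 0 at the start. It stays put up to a push of 28 N (about 25 N on the trigger at the squeeze point), then gives by 1 mm per 2 N. A steady 12 to 18 N on the trigger there presses the plunger on it with some 6 to 18 N and does not move it.
- bagel: a whole seeded bagel, 101 mm across, 35 mm high, lying flat near the gun's handle; origin under its centre
- banana: a yellow banana about 175 mm long and 34 mm high, lying near the gun's barrel; origin on the table at about its middle
- honey_bottle: upside-down squeeze bottle, amber, black cap below, 68 mm across and 166 mm high, behind the rod; origin under its centre
- spare_cartridge: spare white spread cartridge standing on its cap, 54 mm across and 228 mm high, behind the barrel; origin under its centre
- spice_jar: clear jar of brown spice with a steel lid, 64 mm across and 105 mm high; origin under its centre
- spreader: spreading spatula, 240 mm long, black handle, lying flat; origin under its middle
- stick_cup: steel cup, 72 mm across and 95 mm high; origin under its centre

How it is judged (in metres and radians):
On the way, in this order (a step that is already met when the one before it is completed fails the run):
1. the lock knob is turned past its click (value of joint lock_turn above 0.9 rad), for 0.2 s.
2. the trigger is pumped until the plunger presses on the piston (contact force between rod and piston above 2.5 N and contact force between the fingers and trigger above 3 N), for 0.2 s.
At the end, for the whole second after the job is handed in: Through the last second the fingers keep the trigger squeezed (more than 3 N on it, trigger beyond 0.02 rad), the plunger presses on the piston with more than 2.5 N, the piston is less than 3 mm into the cartridge, and the lock knob stands beyond 0.9 rad (all of step 2 and value of joint lock_turn above 0.9 rad and value of joint piston_travel below 0.003 m and value of joint trigger_swing above 0.02 rad); the arm keeps its last pose, push and grip.
It fails at once if the piston is pushed 3 mm or more into the cartridge (value of joint piston_travel above 0.003 m).
It fails at once if the robot pushes the rod or its plunger itself (more than 2 N) (contact force between any of the fingers, the arm and rod above 2 N).
It fails at once if something else on the table is moved by more than 30 mm (distance of any of bagel, banana, honey_bottle, spare_cartridge, spice_jar, spreader, stick_cup from where it was at the start of the episode above 0.03 m).
It also fails if it takes over 72 s, if anything falls off the work surface, if the arm or the gripper's body presses on something with over 40 N, if the wrist force passes 120 N, or if a joint passes its speed limit or range.

## Robot

A 7-joint arm with a two-finger parallel gripper is mounted at the origin on the work surface. World frame = base frame: x ahead of the robot, y to its left, z up, the work surface at z = 0. Lengths are in m, angles in degrees, forces in N, time in s.
With the tool pointing down it reaches from about 0.425 to 1.025 m from the base axis. Payload 9.4 kg.
Tool frame: the origin (TCP) lies between the finger pads; the fingertips stand 19 mm ahead of it and the grasp point (between the pads) is the TCP; z points along the fingers, y is the direction in which the jaws open and shut (so a half turn about z gives the same grasp; the last joint's range is limited). The gripper opens to 93 mm and grips with 3 to 60 N. Pads are 15 mm wide; open, the fingers measure 128 mm over their backs; the gripper's body (75 mm by 188 mm) begins 65 mm behind the grasp point.
Start: joints at [71.007, 34.337, -0.143, 91.639, 0.103, 54.024, -4.572], TCP at [0.183, -0.702, 0.238] pointing down, gripper open.
Joint ranges: [-147.43, 147.43], [-19.82, 112.94], [-74.19, 73.91], [6.32, 146.72], [-59.91, 239.91], [6.04, 106.73], [-150.56, 150.56]. Speed limits (degrees/s): [127.2, 127.2, 172.46, 172.46, 180, 180, 180].

## Interface

Orientations are given as a 3x3 rotation matrix whose columns are the frame's x, y, z axes.
In Python, from workcell import manip gives the robot as it stands.
- The arm moves only by the tool jog_arm, never from a script. Its argument "commands" is text: rows parted by semicolons, each of 7 numbers parted by spaces: the shift along the world's x, y, z in mm, then the turn, a rotation vector about the world's x, y, z in degrees, then the opening, from 0 (shut) to 1 (fully open). In form: tx ty tz rx ry rz jaw; .... A call has 1 to 5 rows; each row shifts and turns the commanded pose from where the row before left it; what a row does not reach is not made up. A row lasts 1/10 s, in which the tool goes at most 50 mm and 8.59 degrees, less where a joint would pass 70% of its speed; a pose out of reach is approached as far as the arm can. A call with a gripper value outside its range is refused whole. The fingers move at their own pace and stop on an object; "newtons" is the grip in N (left out, the last holds). Time passes only in rows, so rows that do not move let the fingers close. It gives the time, the measured TCP pose, the force and the opening at its end, in the units of the state.
- manip.read_state(): the state, without advancing time (a new reading comes with each control period).
- manip.grab_frame(name): name is "scene" or "top" or "wrist"; returns a dict with "img" (480x640x3 uint8, blue, green, red), "mtx" (3x3 intrinsics, pixels), "distortion" ([k1, k2, p1, p2, k3] as OpenCV has them; the pictures are not rectified), "R" (3x3) and "t" (3): a world point X has camera coordinates R X + t; the wrist camera has in their place "mount" (4x4, takes a point from camera to tool coordinates, whose origin is the TCP and whose axes are the flange's). Camera axes: x right, y down, z forward; pixel columns grow to the right and rows downward; lengths in m; the calibration is good to about 2 mm. A picture is of the moment at which its call begins: read the wrist's pose just before it. There is no depth.
- manip.job_done(): hands the job in, once; it reports no verdict.
Trained networks look in a picture, given as the dict that the camera call returned (one of the last four; its "shot" number tells which), for a name from the list of things; names that differ only in an ending like _2 or _b are one class to them, and where a whole thing is asked for, a point or a joint stands for the part that bears it (a point fixed in the world has none). Each returns a list of dicts, best first, with "confidence" (0 to 1); they miss things now and then, are a little off and sometimes report something else, mostly with a low value. They report only what shows in the picture. A call takes as long as a camera call.
- manip.find_in(picture, name): "location" ([column, row] in pixels, amid what is visible of it).
- manip.outline_of(picture, name): "region" (480x640 bool, what is visible of it) and "location" ([column, row] in pixels, amid what is visible of it).
- manip.pinpoint(picture, name): "location" ([column, row] in pixels: a listed point, or the origin of a listed thing).
The state is a dict: "time": time; "joint_pos": joint angles; "joint_vel": joint speeds; "joint_torque": joint torques, N m; "position": TCP position; "orientation": TCP orientation; "ft_force": force on the tool from outside, world axes, zero at the start; "ft_torque": the same for the moment, N m; "opening": finger opening in m.
Only numpy, scipy, OpenCV 4.12 (cv2) and the standard library are available. Lean on these libraries where they do the work, as an engineer would, in place of code of your own. Each camera call takes 0.05 s, during which the arm holds its last target.

## Working session

There is one attempt and no reset: what is moved stays moved. The work goes in short steps, Python scripts to look and compute and a tool call to move; the robot and the scene stay as the last step left them, time stands still between calls to the robot, and variables do not carry over. Pictures are saved under pics/ and viewed, and the job is handed in when it is done.

Besides the shell and the picture viewer there is one more tool, called after "Emit:" as name(argument=value, ...), one argument or row to a line, values as JSON. jog_arm: Moves the arm, as the interface text tells. Its arguments: {"type":"object","properties":{"commands":{"type":"string"},"newtons":{"type":"number"}},"required":["commands"]}

```bash
mkdir -p pics; ls
python3 - <<'E'
from workcell import manip
import cv2,numpy as np
s=manip.read_state()
for k,v in s.items(): print(k,np.round(v,3).tolist())
for n in ["scene","top"]:
    p=manip.grab_frame(n); cv2.imwrite(f"pics/{n}0.png",p["img"])
    print(n,p["mtx"].tolist(),p["distortion"],np.round(p["R"],4).tolist(),p["t"])
    for q in ["gun","handle","trigger","lock_grip","squeeze_point","piston","rod","plunger_face","bagel","banana","honey_bottle","spare_cartridge","spice_jar","spreader","stick_cup"]:
        try:
            r=manip.pinpoint(p,q); print(q,[(np.round(x["location"],1).tolist(),round(x["confidence"],2)) for x in r[:2]])
        except Exception as e: print(q,e)
print(manip.read_state()["time"])
E
```

```text
pics
time 0.0
joint_pos [71.008, 34.384, -0.145, 91.681, 0.103, 54.024, -4.571]
joint_vel [-0.019, 0.03, 0.01, 0.024, -0.026, 0.036, 0.113]
joint_torque [-0.001, -76.508, 1.497, -25.235, -0.053, 0.017, 0.0]
position [0.183, -0.701, 0.237]
orientation [[0.968, 0.252, -0.001], [0.252, -0.968, 0.001], [-0.0, -0.002, -1.0]]
ft_force [0.253, 0.419, 0.078]
ft_torque [-0.022, -0.038, -0.046]
opening 0.093
scene [[576.2790757491008, 0.0, 316.5936737206002], [0.0, 576.2790757491008, 233.23298456912994], [0.0, 0.0, 1.0]] [0.0296388 0.        0.        0.        0.       ] [[-0.4587, 0.8886, -0.009], [0.7625, 0.3884, -0.5174], [-0.4562, -0.2441, -0.8557]] [ 0.24929845 -0.35207668  1.56740531]
gun [([341.2, 298.2], 0.68), ([315.5, 290.7], 0.64)]
handle []
trigger [([329.3, 270.8], 0.66)]
lock_grip [([332.5, 271.6], 0.82)]
squeeze_point [([334.2, 238.9], 0.58)]
piston [([358.8, 303.7], 0.51), ([428.2, 393.5], 0.3)]
rod [([305.3, 282.3], 0.86), ([315.0, 290.0], 0.61)]
plunger_face [([341.7, 295.4], 0.91), ([254.5, 215.3], 0.5)]
bagel [([257.1, 217.1], 0.62), ([340.0, 297.0], 0.19)]
banana [([434.6
[... 409 characters left out ...]
0.9997, -0.0021], [-0.9975, -0.0256, -0.0653], [0.0652, 0.0038, -0.9979]] [-0.0253337   0.53040414  1.39411192]
gun [([313.1, 196.8], 0.81)]
handle []
trigger [([300.0, 219.0], 0.43)]
lock_grip [([294.6, 202.0], 0.68), ([216.3, 254.2], 0.39)]
squeeze_point [([310.5, 251.4], 0.67)]
piston [([214.7, 254.7], 0.7), ([262.5, 197.2], 0.56)]
rod [([316.9, 194.9], 0.73)]
plunger_face [([281.1, 195.1], 0.83), ([261.3, 194.3], 0.43)]
bagel [([397.9, 248.8], 0.8)]
banana [([216.2, 252.2], 0.62)]
honey_bottle [([401.8, 163.5], 0.84)]
spare_cartridge [([183.1, 157.3], 0.69)]
spice_jar [([514.1, 295.1], 0.66), ([299.5, 219.7], 0.31)]
spreader [([431.8, 323.0], 0.66)]
stick_cup [([171.3, 318.0], 0.89)]
1.6
```

View pics/scene0.png

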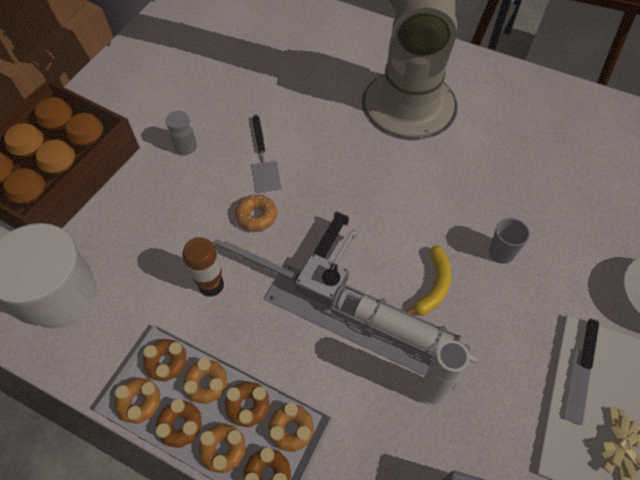

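View pics/top0.png

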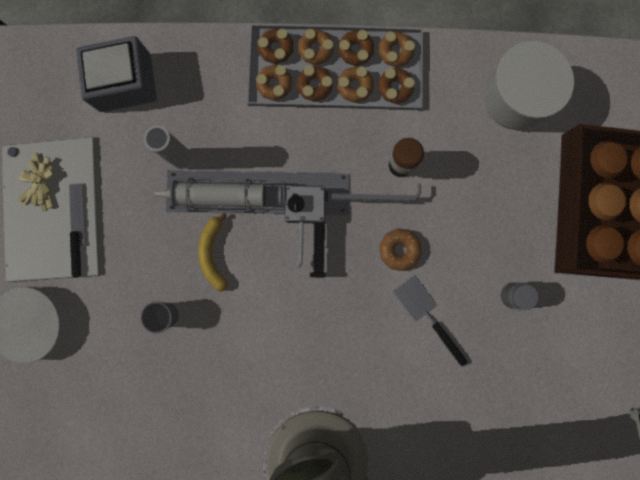

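```bash
cat > h.py <<'E'
import numpy as np, cv2
TOPK=np.array([[600.7545691352216,0,327.10502080337636],[0,600.7545691352216,235.6936990435973],[0,0,1]])
TOPD=np.array([-0.12386785,0,0,0,0])
SK=np.array([[576.2790757491008,0,316.5936737206002],[0,576.2790757491008,233.23298456912994],[0,0,1]]); SD=np.array([0.0296388,0,0,0,0])
SR=np.array([[-0.4587,0.8886,-0.009],[0.7625,0.3884,-0.5174],[-0.4562,-0.2441,-0.8557]]);St=np.array([0.24929845,-0.35207668,1.56740531])
TR=np.array([[0.0258,-0.9997,-0.0021],[-0.9975,-0.0256,-0.0653],[0.0652,0.0038,-0.9979]]);Tt=np.array([-0.0253337,0.53040414,1.39411192])
def proj(X,K,D,R,t):
    return cv2.projectPoints(np.asarray(X,float).reshape(-1,1,3),cv2.Rodrigues(np.asarray(R))[0],np.asarray(t,float),K,D)[0].reshape(-1,2)
def ptop(X): return proj(X,TOPK,TOPD,TR,Tt)
def pscene(X): return proj(X,SK,SD,SR,St)
def g2w(P,pose):
    x,y,a=pose; P=np.asarray(P,float).reshape(-1,3)/1000
    c,s=np.cos(a),np.sin(a)
    return np.c_[x+c*P[:,0]-s*P[:,1], y+s*P[:,0]+c*P[:,1], P[:,2]]
E
python3 - <<'E'
from h import *
from scipy.optimize import least_squares
names=["sq","lock","trig","nozzle"]
P=[[-129,-13,40],[-22,32.5,92],[-54,18,40],[0,367,40]]
top=np.array([[310.5,251.4],[294.6,202],[300,219],[155,194]])
sc=np.array([[334.2,238.9],[332.5,271.6],[329.3,270.8],[476,358]])
def res(p):
    W=g2w(P,p); return np.r_[(ptop(W)-top).ravel(),(pscene(W)-sc).ravel()]
r=least_squares(res,[0.57,0,0],loss='soft_l1',f_scale=2)
print(r.x,np.degrees(r.x[2])); print(np.round(res(r.x).reshape(-1,2),1))
img=cv2.imread("pics/top0.png")
pts=g2w(P+[[-178,-34,54],[-178,-10,54],[-62,-34,64],[22,-34,64],[22,58,64],[-62,58,64],[-156,24,51],[-156,16,51]],r.x)
c=img[150:300,140:440]; c=cv2.resize(c,None,fx=2.6,fy=2.6,interpolation=cv2.INTER_CUBIC)
c=cv2.convertScaleAbs(c,alpha=1.6)
for u in ptop(pts): cv2.circle(c,tuple(int(v) for v in ((u-[140,150]+.5)*2.6)),2,(0,0,255),-1)
cv2.imwrite("pics/t1.png",c)
img=cv2.imread("pics/scene0.png")
c=img[190:390,230:500]; c=cv2.resize(c,None,fx=2.9,fy=2.9,interpolation=cv2.INTER_CUBIC)
c=cv2.convertScaleAbs(c,alpha=1.4)
for u in pscene(pts): cv2.circle(c,tuple(int(v) for v in ((u-[230,190]+.5)*2.9)),2,(0,0,255),-1)
cv2.imwrite("pics/s1.png",c)
E
```

```text
[0.62137243 0.03181107 0.01173994] 0.6726489635808878
[[ 3.6 -0.1]
 [-0.7  0.2]
 [ 1.2 -0.2]
 [-1.6  0. ]
 [-0.6 -1.5]
 [-1.2  1. ]
 [ 2.1 -1.6]
 [ 1.1  1.8]]
```

View pics/t1.png

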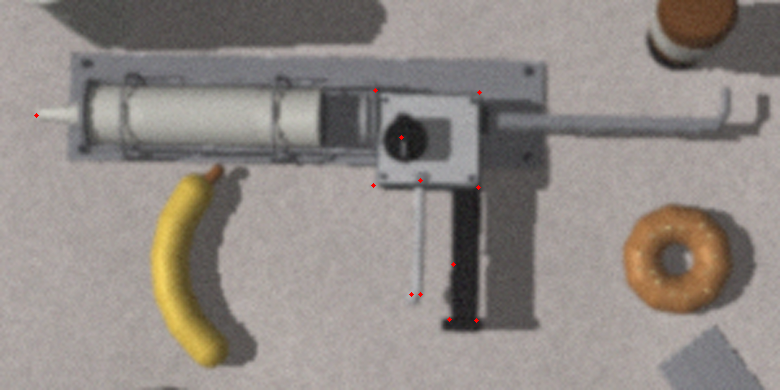

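View pics/s1.png

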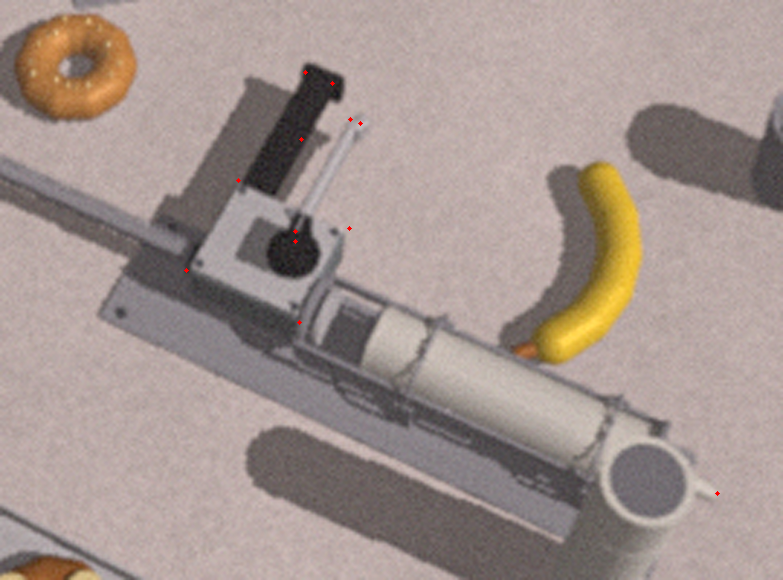

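Emit:
jog_arm(
  commands="21 42 8 0 0 -3 0.6;21 42 8 0 0 -3 0.6;21 42 8 0 0 -3 0.6;21 42 8 0 0 -3 0.6;21 42 8 0 0 -2 0.6",
)

```text
time: 2.1
position: [0.2884, -0.4899, 0.278]
orientation: [[1.0, 0.008, 0.0], [0.008, -1.0, -0.0], [0.0, 0.0, -1.0]]
ft_force: [0.4, -0.3, -0.8]
opening: 0.0583
```

Emit:
jog_arm(
  commands="21 42 4 0 0 0 0.6;21 42 4 0 0 0 0.6;21 42 4 0 0 0 0.6;21 42 4 0 0 0 0.6;21 42 4 0 0 0 0.6",
)

```text
time: 2.6
position: [0.3933, -0.2799, 0.2981]
orientation: [[1.0, 0.01, 0.001], [0.01, -1.0, -0.0], [0.001, 0.0, -1.0]]
ft_force: [0.0, -0.3, -0.3]
opening: 0.0557
```

Emit:
jog_arm(
  commands="21 42 0 0 0 0 0.6;21 42 0 0 0 0 0.6;21 42 0 0 0 0 0.6;21 42 0 0 0 0 0.6;21 42 0 0 0 0 0.6",
)

```text
time: 3.1
position: [0.4984, -0.0698, 0.298]
orientation: [[1.0, 0.01, 0.001], [0.01, -1.0, -0.0], [0.001, 0.0, -1.0]]
ft_force: [1.9, -0.6, 0.3]
opening: 0.0559
```

Emit:
jog_arm(
  commands="20 40 0 0 0 0 0.6;20 40 0 0 0 0 0.6;15 14 0 0 0 0 0.6;0 0 0 0 0 0 0.6",
)

```text
time: 3.5
position: [0.5543, 0.0256, 0.2975]
orientation: [[1.0, 0.015, 0.001], [0.015, -1.0, 0.001], [0.001, -0.001, -1.0]]
ft_force: [-0.4, -0.6, -0.1]
opening: 0.0557
```

Run:
```python
from workcell import manip
import cv2,numpy as np,pickle
s=manip.read_state()
p=manip.grab_frame("wrist"); cv2.imwrite("pics/w0.png",p["img"])
pickle.dump((s,p),open("w0.pkl","wb"))
print(s["position"],s["orientation"],s["time"])
print(p["mtx"],p["distortion"],np.round(p["mount"],4))
for q in ["lock_grip","squeeze_point","trigger","plunger_face"]:
    print(q,[(np.round(x["location"],1).tolist(),round(x["confidence"],2)) for x in manip.pinpoint(p,q)[:2]])
```

```text
[0.55429026 0.02557074 0.29750979] [[ 9.99888920e-01  1.48774627e-02  8.98995226e-04]
 [ 1.48763612e-02 -9.99888597e-01  1.21976697e-03]
 [ 9.17042112e-04 -1.20625770e-03 -9.99998852e-01]] 3.5
[[398.4414262    0.         314.36503561]
 [  0.         398.4414262  236.32329881]
 [  0.           0.           1.        ]] [0.00165132 0.         0.         0.         0.        ] [[ 5.000e-04 -9.607e-01 -2.777e-01  7.450e-02]
 [ 1.000e+00  3.000e-04  7.000e-04  6.000e-04]
 [-6.000e-04 -2.777e-01  9.607e-01 -1.472e-01]
 [ 0.000e+00  0.000e+00  0.000e+00  1.000e+00]]
lock_grip [([272.4, 156.5], 0.81)]
squeeze_point [([322.3, 259.2], 0.58)]
trigger [([291.1, 186.4], 0.68)]
plunger_face [([234.5, 132.8], 0.89)]
```

View pics/w0.png

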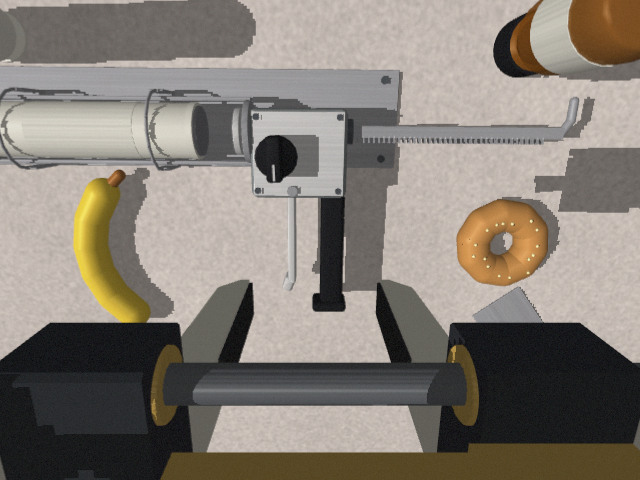

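```bash
cat >> h.py <<'E'
def pwrist(X,s,p):
    M=np.array(p["mount"]); R=np.array(s["orientation"]); t=np.array(s["position"])
    X=np.asarray(X,float).reshape(-1,3)
    T=(X-t)@R            # tool
    C=(T-M[:3,3])@M[:3,:3]
    return cv2.projectPoints(C.reshape(-1,1,3),np.zeros(3),np.zeros(3),np.array(p["mtx"]),np.array(p["distortion"]))[0].reshape(-1,2)
MODEL=[[-178,-34,54],[-178,-10,54],[-62,-34,64],[22,-34,64],[22,58,64],[-62,58,64],[-156,24,51],[-156,16,51],[-129,-13,40],[-22,32.5,92],[-22,32.5,98],[-54,18,40],[0,107,40],[-188,-38,54],[-188,-2,54]]
def over(img,uv,x0,y0,w,h,f,fn,a=1.3):
    c=cv2.resize(img[y0:y0+h,x0:x0+w],None,fx=f,fy=f,interpolation=cv2.INTER_CUBIC); c=cv2.convertScaleAbs(c,alpha=a)
    for u in uv: cv2.circle(c,tuple(int(v) for v in ((u-[x0,y0]+.5)*f)),2,(0,0,255),-1)
    cv2.imwrite(fn,c)
E
python3 - <<'E'
from h import *
import pickle
from scipy.optimize import least_squares
s,p=pickle.load(open("w0.pkl","rb"))
P=[[-129,-13,40],[-22,32.5,92],[-54,18,40],[0,367,40]]
top=np.array([[310.5,251.4],[294.6,202],[300,219],[155,194]])
sc=np.array([[334.2,238.9],[332.5,271.6],[329.3,270.8],[476,358]])
w=np.array([[322.3,259.2],[272.4,156.5],[291.1,186.4]])
def res(q):
    W=g2w(P,q); return np.r_[(ptop(W)-top).ravel()*1,(pscene(W)-sc).ravel()*1,(pwrist(W[:3],s,p)-w).ravel()]
r=least_squares(res,[0.62,0.03,0],loss='soft_l1',f_scale=2)
print(r.x,np.round(res(r.x).reshape(-1,2),1))
over(p["img"],pwrist(g2w(MODEL,r.x),s,p),220,90,190,230,2.6,"pics/w0z.png")
E
```

```text
[0.61993298 0.03057979 0.00800651] [[ 3.9  0.6]
 [-0.2  0.8]
 [ 1.7  0.4]
 [-1.1  0. ]
 [-0.6 -2.1]
 [-1.4  0.3]
 [ 2.  -2.3]
 [ 0.5  1.5]
 [-1.  -3.9]
 [-0.8  1.4]
 [ 0.7 -1. ]]
```

View pics/w0z.png

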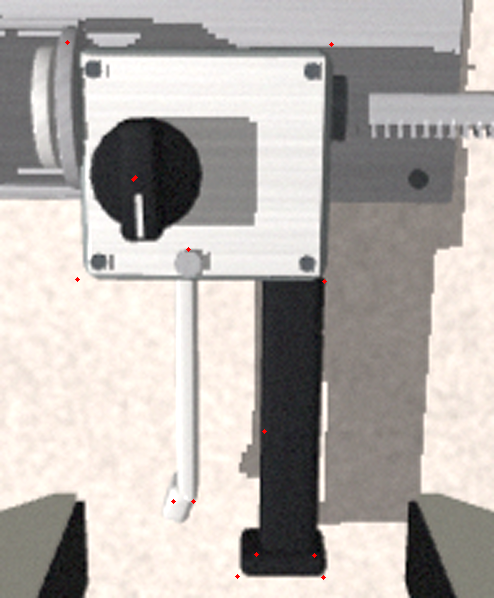

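Run:
```python
from h import *
import pickle
from scipy.optimize import least_squares
s,p=pickle.load(open("w0.pkl","rb"))
P=[[22,-34,64],[-62,-34,64],[-188,-38,54],[-188,-2,54],[-54,18,51]]
w=np.array([[329,49],[325,277],[325,575],[240,574],[188,262]])/2.6-.5+[220,90]
P3=[[0,367,40],[-22,32.5,98]]
top=np.array([[37,115],[404,137]])/2.6-.5+[140,150]
Pn=[[-129,-13,40],[-22,32.5,92],[-54,18,40]]
topn=np.array([[310.5,251.4],[294.6,202],[300,219]])
wn=np.array([[322.3,259.2],[272.4,156.5],[291.1,186.4]])
def res(q):
    return np.r_[(pwrist(g2w(P,q),s,p)-w).ravel(),(ptop(g2w(P3,q))-top).ravel(),.5*(ptop(g2w(Pn,q))-topn).ravel(),.5*(pwrist(g2w(Pn,q),s,p)-wn).ravel()]
r=least_squares(res,[0.62,0.03,0],loss='soft_l1',f_scale=1)
print(r.x,np.round(res(r.x).reshape(-1,2),1).tolist())
print(g2w([[-22,32.5,92],[-129,-13,40]],r.x))
M=MODEL+[[-42,32.5,98],[-42,25.5,98],[-42,39.5,98],[-2,32.5,98],[-100,24,51],[-100,16,51]]
over(p["img"],pwrist(g2w(M,r.x),s,p),220,90,190,230,2.6,"pics/w0y.png")
```

```text
[0.62010857 0.03058264 0.0112682 ] [[0.8, -2.1], [-0.0, 1.5], [0.1, 0.6], [-0.6, 0.8], [-0.4, -3.3], [0.2, 0.7], [-0.6, 0.3], [2.0, 0.2], [-0.1, 0.4], [0.9, 0.2], [-0.3, -2.0], [-0.4, 0.6], [0.4, -0.6]]
[[0.59774376 0.06283268 0.092     ]
 [0.49126324 0.0161299  0.04      ]]
```

View pics/w0y.png

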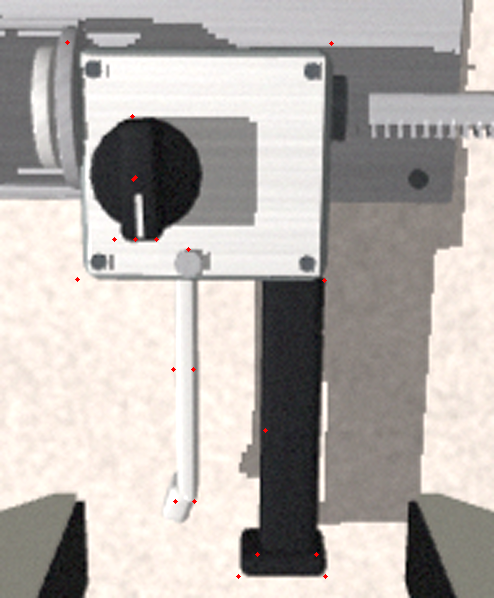

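Emit:
jog_arm(
  commands="22 18 -30 0 0 0 0.6;21 18 -30 0 0 0 0.6;0 0 -48 0 0 0 0.6;0 0 -48 0 0 0 0.6;0 0 -45 0 0 0 0.6",
  newtons=40,
)

```text
time: 4.25
position: [0.5954, 0.0571, 0.0953]
orientation: [[1.0, 0.009, 0.0], [0.009, -1.0, -0.0], [0.0, 0.0, -1.0]]
ft_force: [1.9, -1.0, 0.2]
opening: 0.0555
```

Run:
```python
from h import *
from workcell import manip
s=manip.read_state();p=manip.grab_frame("wrist")
print(s["position"])
cv2.imwrite("pics/w1.png",p["img"])
```

```text
[0.59541433 0.05708745 0.09526134]
```

View pics/w1.png

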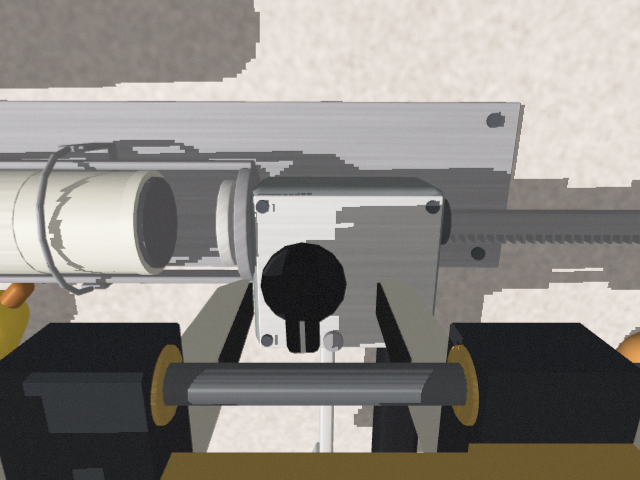

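Emit:
jog_arm(
  commands="2 4.7 -1 0 0 0 0.6;0 0 0 0 0 0 0;0 0 0 0 0 0 0;0 0 0 0 0 0 0;0 0 0 0 0 0 0",
  newtons=40,
)

```text
time: 4.8
position: [0.5984, 0.063, 0.0973]
orientation: [[1.0, 0.01, 0.003], [0.01, -1.0, 0.0], [0.003, -0.0, -1.0]]
ft_force: [-0.1, -0.1, -0.4]
opening: 0.0285
```

Emit:
jog_arm(
  commands="0 0 -2 0 0 0 0;0 0 0 0 0 0 0;0 0 0 0 0 0 0",
)

```text
time: 5.1
position: [0.5977, 0.0624, 0.0939]
orientation: [[1.0, 0.01, -0.0], [0.01, -1.0, -0.001], [-0.0, 0.001, -1.0]]
ft_force: [-1.0, -2.5, 5.4]
opening: 0.0134
```

Emit:
jog_arm(
  commands="0 0 0 0 0 8.5 0;0 0 0 0 0 8.5 0;0 0 0 0 0 8.5 0;0 0 0 0 0 8.5 0;0 0 0 0 0 8.5 0",
)

```text
time: 5.6
position: [0.5982, 0.0611, 0.0939]
orientation: [[0.727, 0.686, 0.001], [0.686, -0.727, -0.002], [-0.001, 0.002, -1.0]]
ft_force: [0.9, -7.2, 3.3]
opening: 0.0135
```

Emit:
jog_arm(
  commands="0 0 0 0 0 8.5 0;0 0 0 0 0 8.5 0;0 0 0 0 0 8.5 0;0 0 0 0 0 4 0;0 0 0 0 0 0 0",
)

```text
time: 6.1
position: [0.599, 0.0607, 0.0939]
orientation: [[0.299, 0.954, 0.001], [0.954, -0.299, -0.002], [-0.002, 0.002, -1.0]]
ft_force: [2.3, -6.8, 4.0]
opening: 0.0139
```

Emit:
jog_arm(
  commands="0 0 0 0 0 2 0;0 0 0 0 0 1.5 0;0 0 0 0 0 0 0",
)

```text
time: 6.4
position: [0.5991, 0.0607, 0.0939]
orientation: [[0.243, 0.97, 0.002], [0.97, -0.243, -0.002], [-0.002, 0.002, -1.0]]
ft_force: [3.6, -6.2, 3.5]
opening: 0.0139
```

Run:
```python
from workcell import manip
s=manip.read_state();print(s["ft_torque"],s["ft_force"])
```

```text
[-1.58211602 -0.79284428 -0.46075714] [ 3.62296307 -6.18418937  3.50701313]
```

Emit:
jog_arm(
  commands="0 0 0 0 0 -3 0.5;0 0 0 0 0 0 0.5;0 0 0 0 0 0 0.5;0 0 20 0 0 0 0.6;0 0 40 0 0 -8.5 1",
)

```text
time: 6.9
position: [0.5959, 0.0628, 0.1515]
orientation: [[0.428, 0.904, -0.006], [0.904, -0.428, -0.0], [-0.003, -0.005, -1.0]]
ft_force: [0.9, -0.2, 0.1]
opening: 0.0492
```

Emit:
jog_arm(
  commands="-10 -5 40 0 0 -8.5 1;-20 -9 0 0 0 -8.5 1;-20 -9 0 0 0 -8.5 1;-20 -9 0 0 0 -8.5 1;-20 -8 0 0 0 -8.5 1",
)

```text
time: 7.4
position: [0.5068, 0.0229, 0.1937]
orientation: [[0.928, 0.372, 0.0], [0.372, -0.928, 0.0], [0.0, 0.0, -1.0]]
ft_force: [-1.4, 0.3, -0.0]
opening: 0.0893
```

Emit:
jog_arm(
  commands="-17 -6 0 0 0 -8.5 1;0 0 0 0 0 -8.5 1;0 0 0 0 0 -4.3 1;0 0 0 0 0 0 1",
)

```text
time: 7.8
position: [0.4906, 0.0174, 0.1937]
orientation: [[1.0, 0.015, -0.0], [0.015, -1.0, -0.0], [-0.0, 0.0, -1.0]]
ft_force: [0.7, 0.4, -1.1]
opening: 0.0933
```

Run:
```python
from h import *
from workcell import manip
s=manip.read_state();p=manip.grab_frame("wrist")
print(s["time"],s["position"],s["orientation"],s["opening"],s["ft_force"])
cv2.imwrite("pics/w2.png",p["img"])
t=manip.grab_frame("top"); cv2.imwrite("pics/t2.png",t["img"])
```

```text
7.8 [0.49055931 0.01742279 0.1936913 ] [[ 9.99891998e-01  1.46966462e-02 -2.62065510e-05]
 [ 1.46966417e-02 -9.99891985e-01 -1.66123744e-04]
 [-2.86451822e-05  1.65720654e-04 -9.99999986e-01]] 0.09331008665087791 [ 0.73300475  0.39533238 -1.06372911]
```

View pics/w2.png

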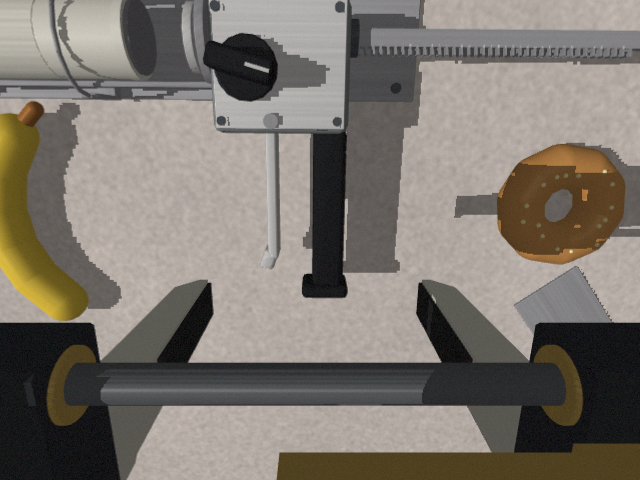

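Emit:
jog_arm(
  commands="1 -2 -45 0 0 0 1;0 0 -45 0 0 0 1;0 0 -40 0 0 0 1;0 0 -24 0 0 0 1;0 0 0 0 0 0 1",
  newtons=12,
)

```text
time: 8.4
position: [0.4902, 0.0154, 0.0367]
orientation: [[1.0, 0.017, -0.005], [0.017, -1.0, -0.0], [-0.005, 0.0, -1.0]]
ft_force: [-0.2, -1.3, -0.2]
opening: 0.093
```

Run:
```python
from h import *
from workcell import manip
s=manip.read_state();p=manip.grab_frame("wrist")
print(s["time"],s["position"],s["orientation"],s["opening"],s["ft_force"])
cv2.imwrite("pics/w3.png",p["img"])
```

```text
8.4 [0.49018728 0.01539106 0.03674783] [[ 9.99840502e-01  1.70006609e-02 -5.47256840e-03]
 [ 1.69995400e-02 -9.99855466e-01 -2.51275237e-04]
 [-5.47604927e-03  1.58204014e-04 -9.99984994e-01]] 0.09296410883908057 [-0.24756298 -1.29474258 -0.21747021]
```

View pics/w3.png

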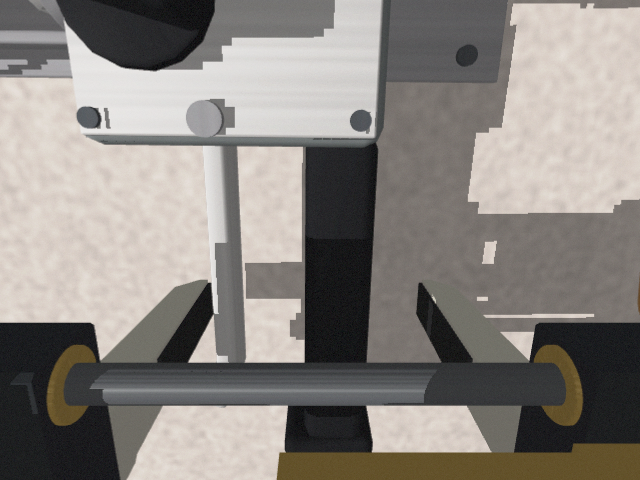

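Emit:
jog_arm(
  commands="1 0 3 0 0 0 0.4;0 0 0 0 0 0 0.3;0 0 0 0 0 0 0.3;0 0 0 0 0 0 0.3;0 0 0 0 0 0 0.3",
  newtons=12,
)

```text
time: 8.95
position: [0.4935, 0.017, 0.0438]
orientation: [[1.0, 0.016, 0.003], [0.016, -1.0, 0.002], [0.003, -0.002, -1.0]]
ft_force: [-2.2, 7.9, 5.7]
opening: 0.0579
```

Emit:
jog_arm(
  commands="0 0 0 0 0 0 0.3;0 0 0 0 0 0 0.3;0 0 0 0 0 0 0.3",
)

```text
time: 9.25
position: [0.4939, 0.0149, 0.0437]
orientation: [[1.0, 0.013, 0.003], [0.013, -1.0, 0.0], [0.003, 0.0, -1.0]]
ft_force: [0.2, 1.2, 9.3]
opening: 0.0391
```

Emit:
jog_arm(
  commands="0 0 -3 0 0 0 0.85;0 0 0 0 0 0 0.85;0 0 0 0 0 0 0.85;0 0 0 0 0 0 0.85;0 0 0 0 0 0 0.85",
  newtons=12,
)

```text
time: 9.75
position: [0.4929, 0.0149, 0.0397]
orientation: [[1.0, 0.014, 0.0], [0.014, -1.0, -0.0], [0.0, 0.0, -1.0]]
ft_force: [0.2, 1.4, 0.4]
opening: 0.0748
```

Run:
```python
from h import *
from workcell import manip
s=manip.read_state();p=manip.grab_frame("scene");t=manip.grab_frame("top");w=manip.grab_frame("wrist")
print(s["time"],s["position"],s["opening"],s["ft_force"])
over(p["img"],[],230,190,270,200,2.9,"pics/s4.png");over(t["img"],[],140,150,300,150,2.6,"pics/t4.png",1.6)
cv2.imwrite("pics/w4.png",w["img"])
```

```text
9.75 [0.49285572 0.01492151 0.03974444] 0.07475468860004265 [0.20790394 1.42415043 0.38625575]
```

View pics/s4.png

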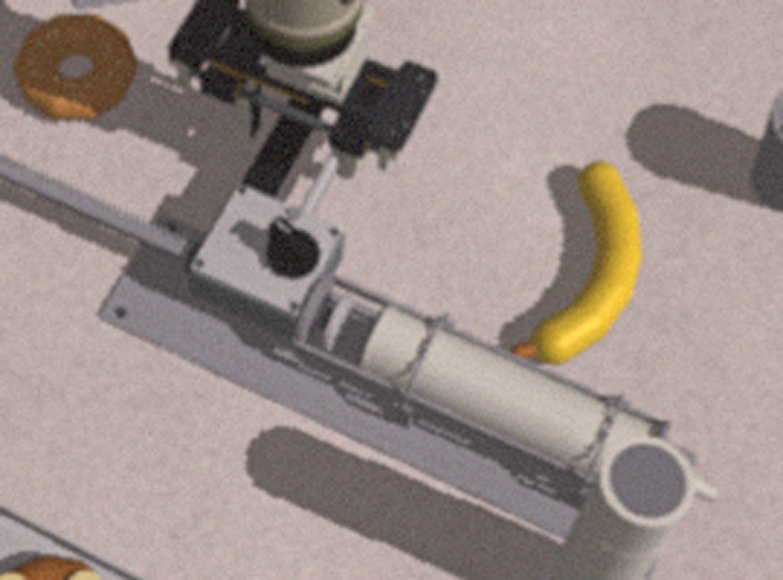

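View pics/t4.png

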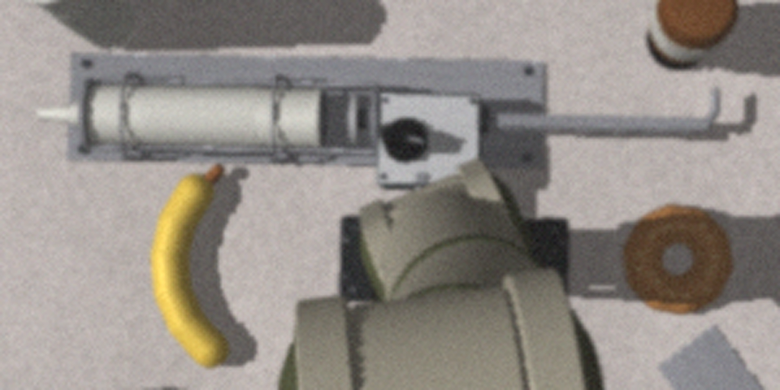

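View pics/w4.png

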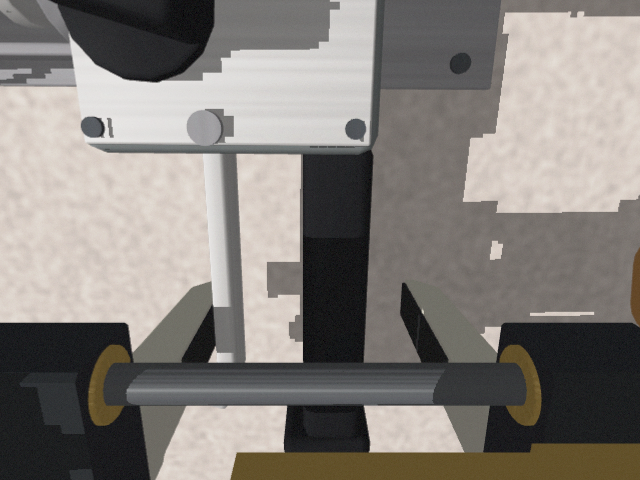

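Emit:
jog_arm(
  commands="0 0 0 0 0 0 0.3;0 0 0 0 0 0 0.3;0 0 0 0 0 0 0.3;0 0 0 0 0 0 0.3;0 0 0 0 0 0 0.3",
  newtons=12,
)

```text
time: 10.4
position: [0.4928, 0.0168, 0.0395]
orientation: [[1.0, 0.016, 0.0], [0.016, -1.0, 0.002], [0.0, -0.002, -1.0]]
ft_force: [-1.5, 7.7, -1.1]
opening: 0.0436
```

Emit:
jog_arm(
  commands="0 0 0 0 0 0 0.3;0 0 0 0 0 0 0.3",
)

```text
time: 10.6
position: [0.4929, 0.0147, 0.0395]
orientation: [[1.0, 0.013, 0.0], [0.013, -1.0, -0.0], [0.0, 0.0, -1.0]]
ft_force: [1.1, 0.0, -2.9]
opening: 0.0391
```

Emit:
jog_arm(
  commands="0 0 0 0 0 0 0.86;0 0 0 0 0 0 0.86;0 0 0 0 0 0 0.86;0 0 0 0 0 0 0.86;0 0 0 0 0 0 0.86",
)

```text
time: 11.1
position: [0.4926, 0.0149, 0.0396]
orientation: [[1.0, 0.014, -0.0], [0.014, -1.0, -0.0], [-0.0, 0.0, -1.0]]
ft_force: [-1.2, 1.5, -0.1]
opening: 0.0745
```

```bash
cat > look.py <<'E'
import sys
from h import *
from workcell import manip
s=manip.read_state();t=manip.grab_frame("top")
print(s["time"],s["position"],s["opening"],s["ft_force"])
n=sys.argv[1]
a=cv2.convertScaleAbs(cv2.resize(t["img"][175:215,250:310],None,fx=9,fy=9,interpolation=cv2.INTER_CUBIC),alpha=1.8)
b=cv2.convertScaleAbs(cv2.resize(t["img"][175:205,380:440],None,fx=7,fy=7,interpolation=cv2.INTER_CUBIC),alpha=1.8)
c=np.zeros((a.shape[0]+b.shape[0],a.shape[1],3),np.uint8); c[:a.shape[0]]=a; c[a.shape[0]:,:b.shape[1]]=b
cv2.imwrite(f"pics/{n}.png",c)
E
python3 look.py l5
```

```text
11.1 [0.49259641 0.01492839 0.03962521] 0.07448804226955233 [-1.18858877  1.48060842 -0.14689669]
```

View pics/l5.png

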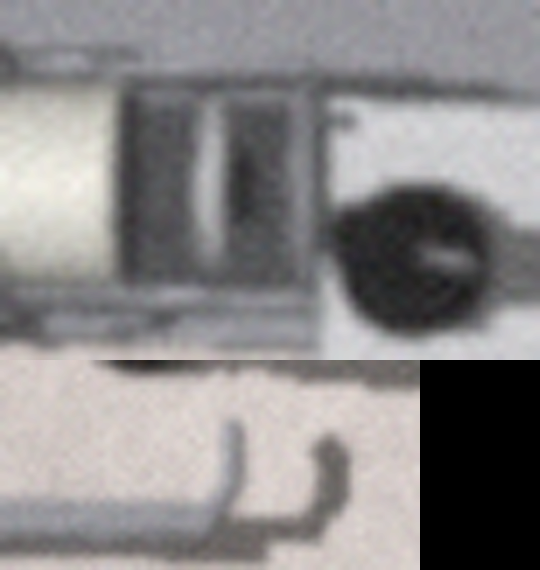

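Emit:
jog_arm(
  commands="0 0 0 0 0 0 0.9;0 0 0 0 0 0 0.3;0 0 0 0 0 0 0.3;0 0 0 0 0 0 0.3;0 0 0 0 0 0 0.3",
)

```text
time: 11.65
position: [0.4929, 0.016, 0.0397]
orientation: [[1.0, 0.015, 0.001], [0.015, -1.0, 0.001], [0.001, -0.001, -1.0]]
ft_force: [-0.5, 5.7, 0.0]
opening: 0.0566
```

Emit:
jog_arm(
  commands="0 0 0 0 0 0 0.3;0 0 0 0 0 0 0.3;0 0 0 0 0 0 0.3;0 0 0 0 0 0 0.3",
)

```text
time: 12.05
position: [0.4933, 0.0148, 0.0396]
orientation: [[1.0, 0.013, 0.001], [0.013, -1.0, -0.0], [0.001, 0.0, -1.0]]
ft_force: [2.5, 0.6, -1.7]
opening: 0.039
```

Emit:
jog_arm(
  commands="0 0 0 0 0 0 0.9;0 0 0 0 0 0 0.9;0 0 0 0 0 0 0.9;0 0 0 0 0 0 0.9;0 0 0 0 0 0 0.9",
)

```text
time: 12.55
position: [0.4925, 0.0149, 0.0396]
orientation: [[1.0, 0.014, -0.0], [0.014, -1.0, -0.0], [-0.0, 0.0, -1.0]]
ft_force: [0.3, 2.0, 0.4]
opening: 0.0746
```

```bash
python3 look.py l6
```

```text
12.55 [0.49254595 0.01487673 0.03962094] 0.0746336957292077 [0.34545484 1.97263781 0.3960427 ]
```

View pics/l6.png

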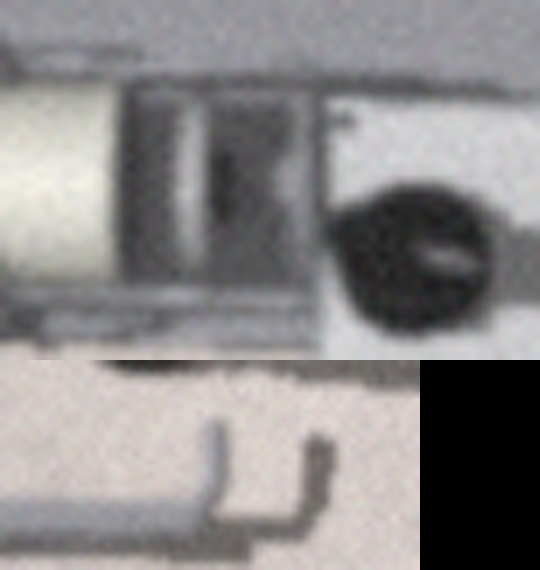

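Emit:
jog_arm(
  commands="0 0 0 0 0 0 0.9;0 0 0 0 0 0 0.3;0 0 0 0 0 0 0.3;0 0 0 0 0 0 0.3;0 0 0 0 0 0 0.3",
)

```text
time: 13.1
position: [0.4924, 0.0159, 0.0396]
orientation: [[1.0, 0.015, -0.0], [0.015, -1.0, 0.001], [-0.0, -0.001, -1.0]]
ft_force: [-1.1, 6.6, 1.1]
opening: 0.0564
```

Emit:
jog_arm(
  commands="0 0 0 0 0 0 0.3;0 0 0 0 0 0 0.3;0 0 0 0 0 0 0.3;0 0 0 0 0 0 0.3",
)

```text
time: 13.5
position: [0.4929, 0.0147, 0.0395]
orientation: [[1.0, 0.013, 0.0], [0.013, -1.0, -0.0], [0.0, 0.0, -1.0]]
ft_force: [-0.1, 0.3, -2.2]
opening: 0.0391
```

Emit:
jog_arm(
  commands="0 0 0 0 0 0 0.9;0 0 0 0 0 0 0.9;0 0 0 0 0 0 0.9;0 0 0 0 0 0 0.9;0 0 0 0 0 0 0.9",
)

```text
time: 14.0
position: [0.4926, 0.015, 0.0396]
orientation: [[1.0, 0.014, -0.0], [0.014, -1.0, -0.0], [-0.0, 0.0, -1.0]]
ft_force: [-1.4, 1.4, -0.0]
opening: 0.0744
```

```bash
python3 look.py l7
```

```text
14.0 [0.49261257 0.01496363 0.03963183] 0.07436879506635842 [-1.41668243  1.37671605 -0.04396944]
```

View pics/l7.png

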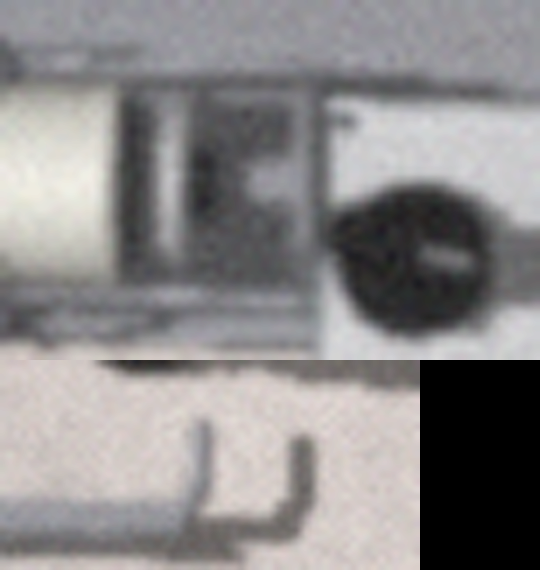

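Emit:
jog_arm(
  commands="0 0 0 0 0 0 0.9;0 0 0 0 0 0 0.3;0 0 0 0 0 0 0.3;0 0 0 0 0 0 0.3;0 0 0 0 0 0 0.3",
)

```text
time: 14.55
position: [0.4929, 0.016, 0.0397]
orientation: [[1.0, 0.015, 0.001], [0.015, -1.0, 0.001], [0.001, -0.001, -1.0]]
ft_force: [-1.2, 6.5, 0.8]
opening: 0.0563
```

Emit:
jog_arm(
  commands="0 0 0 0 0 0 0.3;0 0 0 0 0 0 0.3;0 0 0 0 0 0 0.3;0 0 0 0 0 0 0.3",
)

```text
time: 14.95
position: [0.4933, 0.0148, 0.0396]
orientation: [[1.0, 0.013, 0.001], [0.013, -1.0, -0.0], [0.001, 0.0, -1.0]]
ft_force: [2.4, 1.2, -2.5]
opening: 0.039
```

```bash
python3 look.py l8
```

```text
14.95 [0.49333875 0.01483299 0.03963029] 0.038978257058281715 [ 2.3909518   1.20200907 -2.54715931]
```

View pics/l8.png

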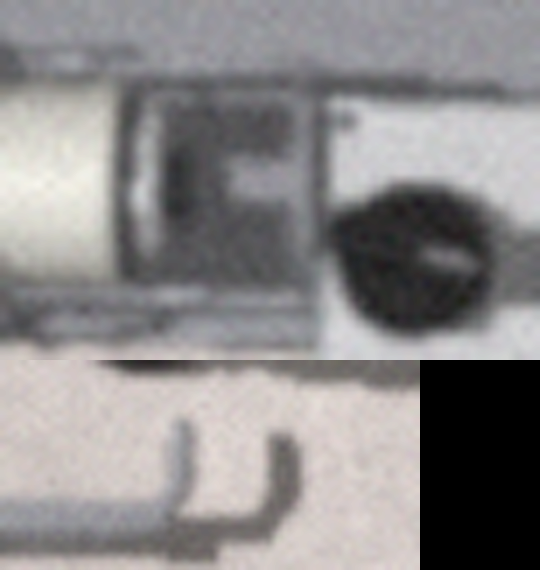

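Emit:
jog_arm(
  commands="0 0 0 0 0 0 0.9;0 0 0 0 0 0 0.9;0 0 0 0 0 0 0.9;0 0 0 0 0 0 0.9;0 0 0 0 0 0 0.9",
)

```text
time: 15.5
position: [0.4925, 0.0149, 0.0396]
orientation: [[1.0, 0.014, -0.0], [0.014, -1.0, -0.0], [-0.0, 0.0, -1.0]]
ft_force: [0.4, 1.0, -0.6]
opening: 0.0745
```

Emit:
jog_arm(
  commands="0 0 0 0 0 0 0.9;0 0 0 0 0 0 0.4;0 0 0 0 0 0 0.4;0 0 0 0 0 0 0.4",
)

```text
time: 15.9
position: [0.4923, 0.0154, 0.0395]
orientation: [[1.0, 0.014, -0.001], [0.014, -1.0, 0.0], [-0.001, -0.0, -1.0]]
ft_force: [-1.8, 4.1, -0.3]
opening: 0.0643
```

Emit:
jog_arm(
  commands="0 0 0 0 0 0 0.4;0 0 0 0 0 0 0.4",
)

```text
time: 16.1
position: [0.4925, 0.0165, 0.0395]
orientation: [[1.0, 0.016, -0.0], [0.016, -1.0, 0.001], [-0.0, -0.001, -1.0]]
ft_force: [-2.9, 8.5, -1.4]
opening: 0.0483
```

Emit:
jog_arm(
  commands="0 0 0 0 0 0 0.4;0 0 0 0 0 0 0.4",
)

```text
time: 16.3
position: [0.4928, 0.0161, 0.0396]
orientation: [[1.0, 0.015, 0.0], [0.015, -1.0, 0.001], [0.0, -0.001, -1.0]]
ft_force: [-0.1, 4.9, -0.9]
opening: 0.042
```

```bash
python3 look.py l9
```

```text
16.3 [0.49277007 0.016115   0.0395586 ] 0.041994650293121695 [-0.12474264  4.90166203 -0.93252444]
```

View pics/l9.png

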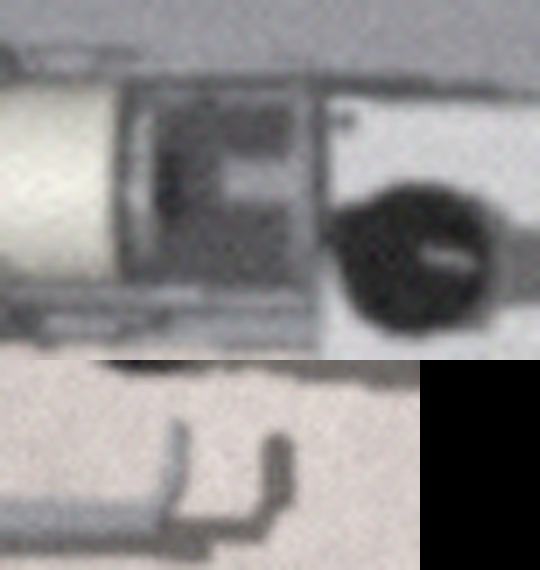

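Emit:
jog_arm(
  commands="0 0 0 0 0 0 0.3;0 0 0 0 0 0 0.3;0 0 0 0 0 0 0.3",
)

```text
time: 16.65
position: [0.4928, 0.0147, 0.0395]
orientation: [[1.0, 0.013, -0.0], [0.013, -1.0, -0.0], [-0.0, 0.0, -1.0]]
ft_force: [0.6, -0.5, -3.4]
opening: 0.0392
```

```bash
python3 look.py l10
```

```text
16.65 [0.49280807 0.01472599 0.03951943] 0.0391989155483822 [ 0.61968872 -0.46811608 -3.39088704]
```

View pics/l10.png

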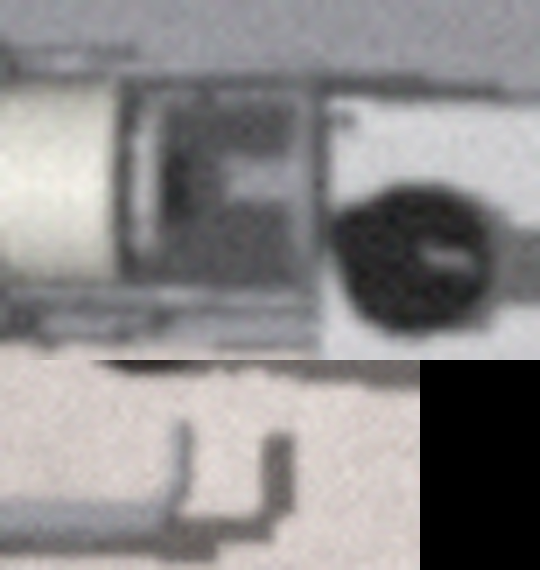

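Emit:
jog_arm(
  commands="0 0 0 0 0 0 0.95;0 0 0 0 0 0 0.95;0 0 0 0 0 0 0.95;0 0 0 0 0 0 0.95;0 0 0 0 0 0 0.95",
)

```text
time: 17.2
position: [0.4928, 0.0151, 0.0397]
orientation: [[1.0, 0.014, 0.0], [0.014, -1.0, -0.0], [0.0, 0.0, -1.0]]
ft_force: [-1.9, 3.8, -0.6]
opening: 0.0744
```

Emit:
jog_arm(
  commands="0 0 0 0 0 0 0.95;0 0 0 0 0 0 0.95",
)

```text
time: 17.4
position: [0.4933, 0.0147, 0.0397]
orientation: [[1.0, 0.013, 0.001], [0.013, -1.0, -0.0], [0.001, 0.0, -1.0]]
ft_force: [-0.0, -0.6, 0.2]
opening: 0.0872
```

```bash
python3 look.py l11
python3 - <<'E'
from h import *
from workcell import manip
w=manip.grab_frame("wrist");cv2.imwrite("pics/w11.png",w["img"])
p=manip.grab_frame("scene");over(p["img"],[],320,260,80,70,9,"pics/s11.png")
E
```

```text
17.4 [0.49325645 0.01468362 0.03973688] 0.08717616818614492 [-7.77152817e-05 -6.32485444e-01  2.31021696e-01]
```

View pics/l11.png

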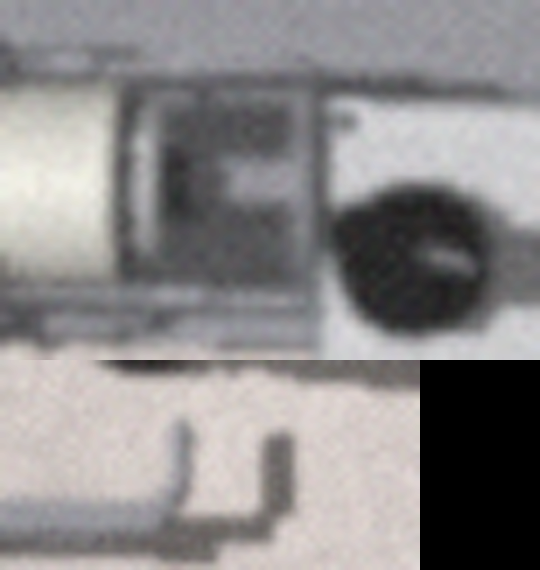

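View pics/s11.png

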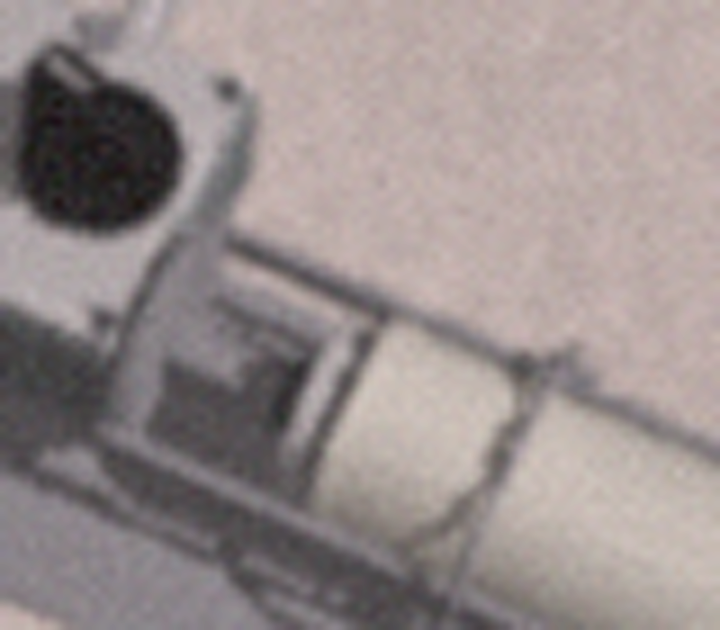

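View pics/w11.png

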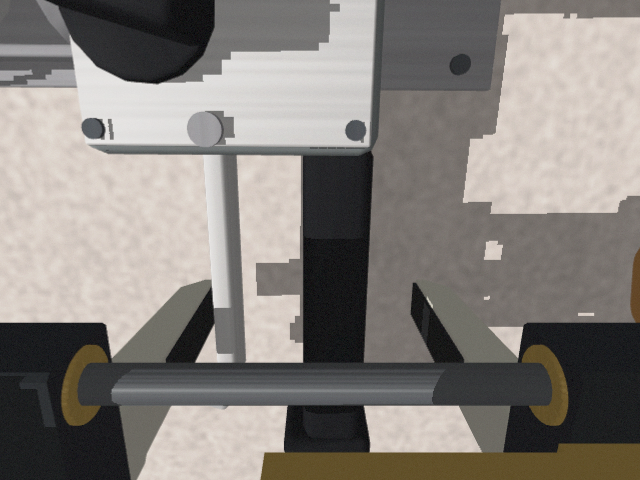

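Emit:
jog_arm(
  commands="0 0 0 0 0 0 0.3;0 0 0 0 0 0 0.3;0 0 0 0 0 0 0.3;0 0 0 0 0 0 0.3",
)

```text
time: 17.95
position: [0.4926, 0.0164, 0.0396]
orientation: [[1.0, 0.016, -0.0], [0.016, -1.0, 0.001], [-0.0, -0.001, -1.0]]
ft_force: [-1.5, 7.1, 0.5]
opening: 0.0611
```

Emit:
jog_arm(
  commands="0 0 0 0 0 0 0.3;0 0 0 0 0 0 0.3",
)

```text
time: 18.15
position: [0.4927, 0.0193, 0.0396]
orientation: [[1.0, 0.019, 0.001], [0.019, -1.0, 0.004], [0.001, -0.004, -1.0]]
ft_force: [-2.6, 13.4, -0.8]
opening: 0.0484
```

Emit:
jog_arm(
  commands="0 0 0 0 0 0 0.3;0 0 0 0 0 0 0.3",
)

```text
time: 18.35
position: [0.4927, 0.019, 0.0396]
orientation: [[1.0, 0.019, 0.001], [0.019, -1.0, 0.004], [0.001, -0.004, -1.0]]
ft_force: [-2.3, 14.0, -0.2]
opening: 0.0478
```

Emit:
jog_arm(
  commands="0 0 0 0 0 0 0.3;0 0 0 0 0 0 0.3;0 0 0 0 0 0 0.3",
)

```text
time: 18.65
position: [0.4927, 0.0189, 0.0395]
orientation: [[1.0, 0.019, 0.001], [0.019, -1.0, 0.004], [0.001, -0.004, -1.0]]
ft_force: [-3.2, 14.9, -1.0]
opening: 0.0474
```

```bash
python3 look.py l12
```

```text
18.65 [0.49270193 0.01887268 0.03953592] 0.04738053151932222 [-3.23567079 14.86121104 -1.03876432]
```

View pics/l12.png

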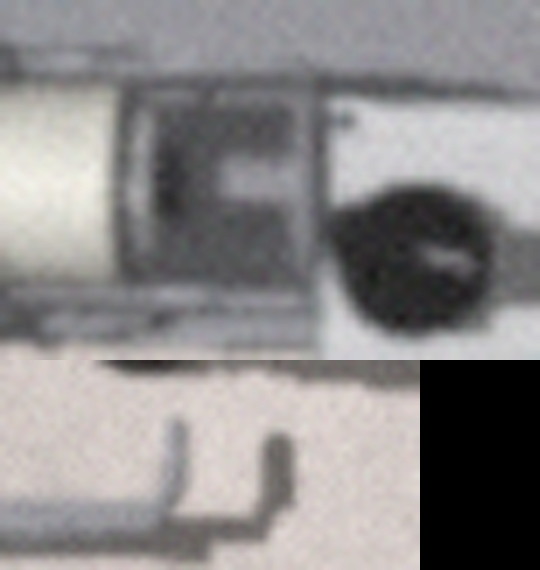

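Emit:
jog_arm(
  commands="0 1 0 0 0 0 0.3;0 1 0 0 0 0 0.3;0 0 0 0 0 0 0.3",
  newtons=13,
)

```text
time: 19.0
position: [0.4927, 0.0192, 0.0395]
orientation: [[1.0, 0.017, 0.0], [0.017, -1.0, 0.002], [0.0, -0.002, -1.0]]
ft_force: [-1.2, 7.7, -1.2]
opening: 0.0483
```

Emit:
jog_arm(
  commands="0 1 0 0 0 0 0.3;0 0.5 0 0 0 0 0.3;0 0 0 0 0 0 0.3",
  newtons=14,
)

```text
time: 19.3
position: [0.4927, 0.0193, 0.0395]
orientation: [[1.0, 0.015, -0.0], [0.015, -1.0, 0.001], [-0.0, -0.001, -1.0]]
ft_force: [-0.8, 5.4, -2.9]
opening: 0.0483
```

Emit:
jog_arm(
  commands="0 0 0 0 0 0 0.3;0 0 0 0 0 0 0.3;0 0 0 0 0 0 0.3",
  newtons=15,
)

```text
time: 19.6
position: [0.4927, 0.0192, 0.0395]
orientation: [[1.0, 0.015, -0.0], [0.015, -1.0, 0.001], [-0.0, -0.001, -1.0]]
ft_force: [-0.1, 5.8, -3.0]
opening: 0.0478
```

```bash
python3 look.py l13;python3 - <<'E'
from h import *
from workcell import manip
p=manip.grab_frame("scene");over(p["img"],[],320,260,80,70,9,"pics/s13.png"); cv2.imwrite("pics/s13f.png",p["img"])
print(manip.read_state()["opening"],manip.read_state()["ft_force"])
E
```

```text
19.6 [0.49267235 0.01918457 0.03950085] 0.04778647545477058 [-0.12013782  5.82211345 -3.03373129]
0.04794730499252308 [-0.54234715  6.04756922 -2.91483079]
```

View pics/l13.png

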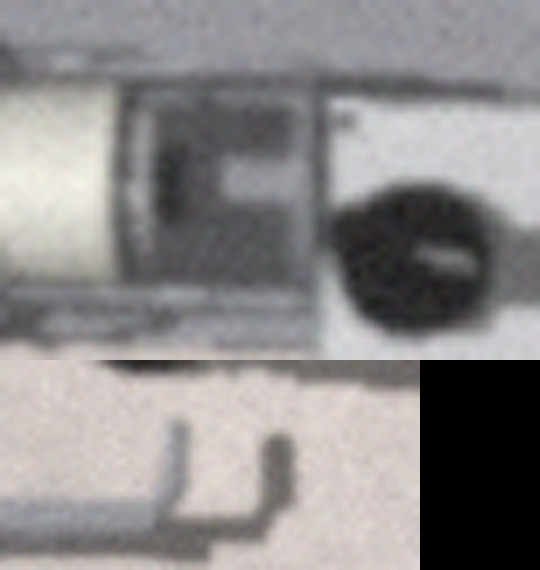

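View pics/s13.png

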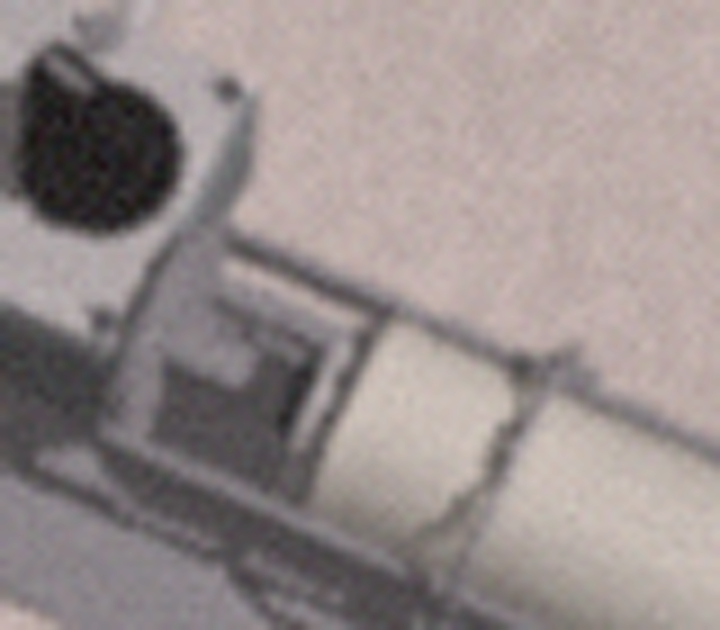

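View pics/s13f.png

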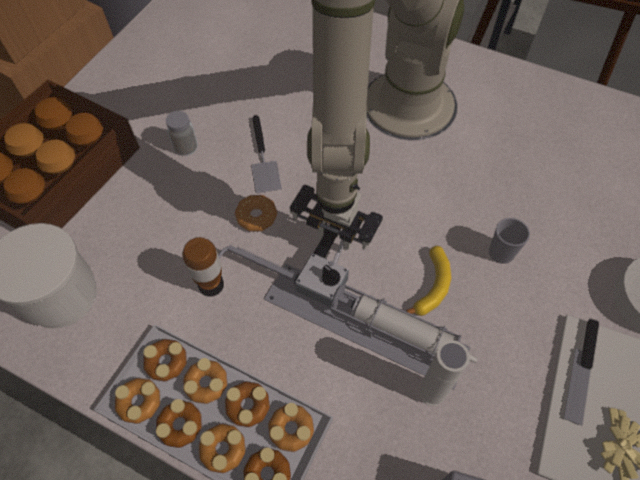

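Emit:
jog_arm(
  commands="0 0.7 0 0 0 0 0.3;0 0 0 0 0 0 0.3;0 0 0 0 0 0 0.3;0 0 0 0 0 0 0.3;0 0 0 0 0 0 0.3",
  newtons=14.5,
)

```text
time: 20.2
position: [0.4926, 0.0193, 0.0395]
orientation: [[1.0, 0.014, -0.0], [0.014, -1.0, 0.0], [-0.0, -0.0, -1.0]]
ft_force: [0.3, 4.1, -4.7]
opening: 0.048
```

Emit:
jog_arm(
  commands="0 0 0 0 0 0 0.3;0 0 0 0 0 0 0.3;0 0 0 0 0 0 0.3;0 0 0 0 0 0 0.3;0 0 0 0 0 0 0.3",
)

```text
time: 20.7
position: [0.4926, 0.0193, 0.0396]
orientation: [[1.0, 0.014, -0.0], [0.014, -1.0, -0.0], [-0.0, 0.0, -1.0]]
ft_force: [-0.9, 4.1, -5.7]
opening: 0.0485
```

Run:
```python
from workcell import manip
print(manip.job_done())
s=manip.read_state(); print(s["time"],s["opening"],s["ft_force"],s["position"])
```

```text
the job is handed in; nothing more can be done
None
the job is handed in; nothing more can be done
```

I turned the lock knob to its stop, pumped until the plunger reached the piston, and handed the job in at about 20.7 s with the trigger still held. No verdict was reported. I never measured the plunger's push on the piston directly, only inferred it.

**Lock knob:** I turned it counter-clockwise to about 1.31 rad, where a reaction torque of about 0.46 Nm showed it was at its stop. After I let go, later pictures showed it still turned.

**Pumping:** I made six full squeezes at a 12 N grip. The seventh squeeze stopped at a width of about 47.5 mm instead of the usual 39 mm, and it stayed there when I raised the grip to 15 N. In the pictures the plunger is at the piston.

**Final hold:** The grip is 14.5 N with the gripper centred on blade and handle. The opening held at 48.0–48.5 mm and the sideways force at about 4 N over the last second. I estimate 15–17 N on the trigger.

**Checks that disagreed or were less certain:**
- The sixth squeeze closed fully but gained almost no rod. It first looked as if it had stopped at 42 mm, but the fingers were still closing.
- Contact, and that the piston had not been pushed in, rest on the hard stop, the force readings and the pictures, which are good to about 1 mm.
- A last scene picture, taken about a second before hand-in, showed the bagel, banana and other items still in place by eye. I did not measure their positions.

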